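Put the hand stamps away in reverse order

ROBOT

A 6-joint arm with a two-finger parallel gripper is mounted at the origin on a cart in front of the work surface, level with it; the furniture and walls round the work are solid. World frame = base frame: x ahead of the robot, y to its left, z up, the work surface at z = 0. Lengths are in m, angles in rad, forces in N, time in s.
With the tool pointing down it reaches from about 0.375 to 0.975 m from the base axis. Payload 3.8 kg.
Tool frame: the origin (TCP) lies midway between the tips of the shut fingers; the grasp point (between the pads) lies 19 mm behind it; z points along the fingers, y is the line along which they close (so a half turn about z gives the same grasp; the last joint's range is limited). The gripper opens to 85 mm and grips with 20 to 120 N. Pads are 22 mm wide; open, the fingers measure 114 mm over their backs; the gripper's body (76 mm by 85 mm) begins 54 mm behind the grasp point. The pads swing forward as they close: fully open they stand 13 mm farther back than shut.
Start: joints at [1.155, 0.264, 1.604, -0, 1.274, -0.037], TCP at [0.25, 0.627, 0.231] pointing down, gripper open.
Joint ranges: [-2.63, 2.63], [-0.94, 2.18], [0.31, 2.57], [-1.31, 4.45], [0, 2.66], [-2.55, 2.55]. Speed limits (rad/s): [2.57, 2.57, 3.14, 3.14, 3.14, 3.14].

INTERFACE

Orientations are given as a rotation vector (axis times angle).
In Python, from workcell import bot gives the robot as it stands.
- The arm moves only by the tool jog_arm, never from a script. Its argument "motion" is a list of rows, each a list of 5 numbers: the opening, from -1 (shut) to 1 (fully open), then the shift along the tool's x, y, z in mm, then the turn about the tool's z in degrees. In form: [[claw, x, y, z, twist], ...]. A call has 1 to 10 rows; each row shifts and turns the commanded pose from where the row before left it, along the tool's axes as they then stand; what a row does not reach is not made up. A row lasts 1/12 s, in which the tool goes at most 41.7 mm and 7.16 degrees, less where a joint would pass 70% of its speed; a pose out of reach is approached as far as the arm can. A call with a gripper value outside its range is refused whole. The fingers move at their own pace and stop on an object; "force" is the grip in N (left out, the last holds). Time passes only in rows, so rows that do not move let the fingers close. It gives the time, the measured TCP pose, the force, the opening and the grip force at its end, in the units of the state.
- bot.read_state(): the state, without advancing time (a new reading comes with each control period).
- bot.read_camera(name): name is "scene" or "top" or "wrist"; returns (picture, depth): 384x512x3 uint8, red, green, blue; 384x512 float32, m along the optical axis (not along the pixel's ray), 0 where there is no reading.
- bot.get_calibration(name): a dict with "vfov" (degrees; the focal length in pixels is half the picture's height over the tangent of half this angle, whatever the lens; pixels are square), "cx", "cy" (the principal point, pixels), "dist" ([k1, k2, p1, p2, k3] as OpenCV has them; the pictures are not rectified), "rvec" (rotation vector, rad) and "tvec" (3), from world to camera coordinates, as OpenCV has them; the wrist camera has in their place "tool_from_camera" (4x4, takes a point from camera to tool coordinates, whose origin is the TCP and whose axes are the flange's). Camera axes: x right, y down, z forward; pixel columns grow to the right and rows downward; lengths in m; the calibration is good to about 2 mm. A picture is of the moment at which its call begins: read the wrist's pose just before it. get_calibration takes no time and is no camera call.
- bot.finish_job(): hands the job in; it is judged then, once.
The state is a dict: "time": time; "q": joint angles; "joint_vel": joint speeds; "joint_torque": joint torques, N m; "tool_pos": TCP position; "tcp_rot": TCP orientation; "wrist_force": force on the tool from outside, world axes, zero at the start; "torque": the same for the moment, N m; "width": opening from 0.0 (shut) to 1.0 (fully open); "grip_force": force on a finger pad.
Only numpy, scipy, OpenCV 4.12 (cv2) and the standard library are available. Lean on these libraries where they do the work, as an engineer would, in place of code of your own. Each camera call takes 0.05 s, during which the arm holds its last target. There are 200 camera calls.

TASK

Four hand stamps stand on their ink pads in the metal tray; put them away in the empty wooden rack, which is used by the colleague across the desk, so in reverse order: the stamp that stands furthest left now goes into the rack's right-hand end bay, the next one into the bay beside that, and so on, until the one now furthest right stands in the left-hand end bay (left and right as the robot sees them). Keep the stamps upright, set each one down in the middle of its bay without dropping it, and leave them all standing free.

Things in the scene. Friction and masses are not known exactly. Their poses are not given: they have to be found in the camera images.
- stamp_round_center (a point): hand stamp with a round base 54 mm in diameter: base 22 mm high (dark rubber underneath, wood above), with an upright dark round handle in its middle; 82 mm high in all. The handle is 18 mm thick at its neck and 24 mm thick from 42 to 77 mm above the underside. This point: its centre, half-way up, 41 mm above the underside; z runs up the handle. Weighs about 80 g, loose
- stamp_square_center (a point): hand stamp with a square base 44 x 44 mm: base 22 mm high (dark rubber underneath, wood above), with an upright dark round handle in its middle; 82 mm high in all. The handle is 18 mm thick at its neck and 24 mm thick from 42 to 77 mm above the underside. This point: its centre, half-way up, 41 mm above the underside; z runs up the handle. Weighs about 80 g, loose
- stamp_long_center (a point): hand stamp with a long narrow base 64 mm (its x) by 28 mm (its y): base 22 mm high (dark rubber underneath, wood above), with an upright dark round handle in its middle; 82 mm high in all. The handle is 18 mm thick at its neck and 24 mm thick from 42 to 77 mm above the underside. This point: its centre, half-way up, 41 mm above the underside; z runs up the handle. Weighs about 80 g, loose
- stamp_small_center (a point): hand stamp with a small square base 32 x 32 mm: base 22 mm high (dark rubber underneath, wood above), with an upright dark round handle in its middle; 82 mm high in all. The handle is 18 mm thick at its neck and 24 mm thick from 42 to 77 mm above the underside. This point: its centre, half-way up, 41 mm above the underside; z runs up the handle. Weighs about 80 g, loose
- pad_round: black ink pad, 78 mm (its x) by 66 mm (its y) and 12 mm high with a flat grey felt top, fixed in the pad tray; the stamp with the round base stands on it at the start. All four pads look alike. Origin at the centre of its underside, z up; turned like the tray
- pad_square: black ink pad, 78 mm (its x) by 66 mm (its y) and 12 mm high with a flat grey felt top, fixed in the pad tray; the stamp with the square base stands on it at the start. All four pads look alike. Origin at the centre of its underside, z up; turned like the tray
- pad_long: black ink pad, 78 mm (its x) by 66 mm (its y) and 12 mm high with a flat grey felt top, fixed in the pad tray; the stamp with the long base stands on it at the start. All four pads look alike. Origin at the centre of its underside, z up; turned like the tray
- pad_small: black ink pad, 78 mm (its x) by 66 mm (its y) and 12 mm high with a flat grey felt top, fixed in the pad tray; the stamp with the small base stands on it at the start. All four pads look alike. Origin at the centre of its underside, z up; turned like the tray
- pad_tray: old rack: shallow bare-metal tray, 96 mm (its x) by 320 mm (its y), 10 mm rim, holding the four ink pads in a row along its y axis, 76 mm apart, centres at y = +114, +38, -38, -114 mm. Origin at the centre of its underside, on the desk; +y is its left end as the robot sees it. Fixed
- stamp_rack: new rack: pale wood, empty, 86 (its x) by 312 mm (its y), fixed; four bays in a row, centres at x = 0, y = +114, +38, -38, -114 mm; each 78 (x) by 72 mm (y) inside, floor 8 mm above the desk; above that floor the ribs between bays rise 10 mm, the front lip 6, the back rail (+x) 14 mm. Origin: centre of its underside, on the desk; +y is its left end as the robot sees it
Things that resemble listed ones, but are neither listed nor needed, are in the scene too. Leave any pink or yellow look-alike of the part that bears stamp_small_center alone.

How it is judged:
At the end, for the whole second after the job is handed in: Each stamp stands upright (0.1 rad), released and at rest on the floor of its bay in the wooden rack, within 15 mm of the bay's middle along and across the rack; the stamp from the tray's place at y is in the rack's bay at -y (each in its own frame): reversed order (((y of pad_round in the frame of pad_tray between 0.094 and 0.134 m and y of stamp_round_center in the frame of stamp_rack between -0.129 and -0.099 m) or (y of pad_round in the frame of pad_tray between 0.018 and 0.058 m and y of stamp_round_center in the frame of stamp_rack between -0.053 and -0.023 m) or (y of pad_round in the frame of pad_tray between -0.058 and -0.018 m and y of stamp_round_center in the frame of stamp_rack between 0.023 and 0.053 m) or (y of pad_round in the frame of pad_tray between -0.134 and -0.094 m and y of stamp_round_center in the frame of stamp_rack between 0.099 and 0.129 m)) and x of stamp_round_center in the frame of stamp_rack between -0.015 and 0.015 m and z of stamp_round_center in the frame of stamp_rack between 0.045 and 0.053 m and angle between each of stamp_round_center, stamp_square_center, stamp_long_center, stamp_small_center's own z axis and vertical below 0.1 rad and linear speed of each of stamp_round, stamp_square, stamp_long, stamp_small below 0.02 m/s and contact force between the fingers and stamp_round below 0.1 N and ((y of pad_square in the frame of pad_tray between 0.094 and 0.134 m and y of stamp_square_center in the frame of stamp_rack between -0.129 and -0.099 m) or (y of pad_square in the frame of pad_tray between 0.018 and 0.058 m and y of stamp_square_center in the frame of stamp_rack between -0.053 and -0.023 m) or (y of pad_square in the frame of pad_tray between -0.058 and -0.018 m and y of stamp_square_center in the frame of stamp_rack between 0.023 and 0.053 m) or (y of pad_square in the frame of pad_tray between -0.134 and -0.094 m and y of stamp_square_center in the frame of stamp_rack between 0.099 and 0.129 m)) and x of stamp_square_center in the frame of stamp_rack between -0.015 and 0.015 m and z of stamp_square_center in the frame of stamp_rack between 0.045 and 0.053 m and contact force between the fingers and stamp_square below 0.1 N and ((y of pad_long in the frame of pad_tray between 0.094 and 0.134 m and y of stamp_long_center in the frame of stamp_rack between -0.129 and -0.099 m) or (y of pad_long in the frame of pad_tray between 0.018 and 0.058 m and y of stamp_long_center in the frame of stamp_rack between -0.053 and -0.023 m) or (y of pad_long in the frame of pad_tray between -0.058 and -0.018 m and y of stamp_long_center in the frame of stamp_rack between 0.023 and 0.053 m) or (y of pad_long in the frame of pad_tray between -0.134 and -0.094 m and y of stamp_long_center in the frame of stamp_rack between 0.099 and 0.129 m)) and x of stamp_long_center in the frame of stamp_rack between -0.015 and 0.015 m and z of stamp_long_center in the frame of stamp_rack between 0.045 and 0.053 m and contact force between the fingers and stamp_long below 0.1 N and ((y of pad_small in the frame of pad_tray between 0.094 and 0.134 m and y of stamp_small_center in the frame of stamp_rack between -0.129 and -0.099 m) or (y of pad_small in the frame of pad_tray between 0.018 and 0.058 m and y of stamp_small_center in the frame of stamp_rack between -0.053 and -0.023 m) or (y of pad_small in the frame of pad_tray between -0.058 and -0.018 m and y of stamp_small_center in the frame of stamp_rack between 0.023 and 0.053 m) or (y of pad_small in the frame of pad_tray between -0.134 and -0.094 m and y of stamp_small_center in the frame of stamp_rack between 0.099 and 0.129 m)) and x of stamp_small_center in the frame of stamp_rack between -0.015 and 0.015 m and z of stamp_small_center in the frame of stamp_rack between 0.045 and 0.053 m and contact force between the fingers and stamp_small below 0.1 N); the robot touches nothing.
It fails at once if a stamp is tipped over or carried aslant by more than about 35 degrees (angle between any of stamp_round_center, stamp_square_center, stamp_long_center, stamp_small_center's own z axis and vertical above 0.6 rad).
It fails at once if a stamp is dropped (let go from more than about 3 cm up) or thrown ((linear speed of stamp_round above 0.75 m/s and contact force between each of the arm, the fingers and stamp_round below 0.05 N) or (linear speed of stamp_square above 0.75 m/s and contact force between each of the arm, the fingers and stamp_square below 0.05 N) or (linear speed of stamp_long above 0.75 m/s and contact force between each of the arm, the fingers and stamp_long below 0.05 N) or (linear speed of stamp_small above 0.75 m/s and contact force between each of the arm, the fingers and stamp_small below 0.05 N)).
It also fails if it takes over 106 s, if anything falls off the work surface, if the arm or the gripper's body presses on something with over 40 N, if the wrist force passes 120 N, or if a joint passes its speed limit or range.

## Working session

There is one attempt and no reset: what is moved stays moved. The work goes in short steps, Python scripts to look and compute and a tool call to move; the robot and the scene stay as the last step left them, time stands still between calls to the robot, and variables do not carry over. Pictures are saved under pics/ and viewed, at most 14 in all, crops included, and the job is handed in when it is done.

Besides the shell and the picture viewer there is one more tool, called as a command line: name --pt "numbers of a row" for each row, then --argument value for the rest. jog_arm: Moves the arm, as the interface text tells. Its arguments: {"type":"object","properties":{"motion":{"type":"array"},"force":{"type":"number"}},"required":["motion"]}

```bash
mkdir -p pics; ls; python3 - <<'E'
from workcell import bot
import cv2
s=bot.read_state();print(s)
for n in("scene","top"):
    p,d=bot.read_camera(n);cv2.imwrite(f"pics/{n}0.png",p[:,:,::-1]);print(n,bot.get_calibration(n))
    import numpy as np;np.savez(f"{n}0.npz",p=p,d=d)
print(bot.get_calibration("wrist"))
E
```

```text
pics
{'time': 0.0, 'q': array([ 1.15511653e+00,  2.64752335e-01,  1.60538201e+00, -1.91424666e-05,
        1.27370440e+00, -3.69145281e-02]), 'joint_vel': array([-0.00041004, -0.00046664,  0.00059147,  0.00038637,  0.00011922,
        0.00112354]), 'joint_torque': array([ 1.27993637e-03, -5.15111697e+01, -3.67319798e+01, -4.59802948e-05,
        1.29081256e-02,  3.37111651e-06]), 'tool_pos': array([0.24931616, 0.62647612, 0.22995826]), 'tcp_rot': array([-0.59131246, -3.08494537,  0.00344411]), 'wrist_force': array([ 0.33386355, -0.23804173,  0.73301867]), 'torque': array([ 0.03361073, -0.06602858, -0.01646089]), 'grip_force': 0.0, 'width': 1.0015669050585971}
scene {'vfov': 49.79711834106359, 'cx': 252.80064751035488, 'cy': 196.6979426516813, 'dist': array([-0.04330807,  0.        ,  0.        ,  0.        ,  0.        ]), 'rvec': array([ 2.31420913, -0.75014031,  0.26301288]), 'tvec': array([-0.43235837,  0.27138136,  0.91201112])}
top {'vfov': 42.68845404302134, 'cx': 255.99005330469657, 'cy': 190.87044686513386, 'dist': array([0.04386795, 0.        , 0.        , 0.        , 0.        ]), 'rvec': array([ 2.12065493, -2.17739659,  0.12698453]), 'tvec': array([0.00882182, 0.52679113, 1.49216398])}
{'vfov': 62.74963072110498, 'cx': 253.86190136426725, 'cy': 196.5455178122236, 'dist': array([-0.00624067,  0.        ,  0.        ,  0.        ,  0.        ]), 'tool_from_camera': array([[-3.31902208e-04, -9.49945159e-01, -3.12416523e-01,
         8.08016426e-02],
       [ 9.99999945e-01, -3.22490214e-04, -8.17951999e-05,
        -1.46298502e-03],
       [-2.30503172e-05, -3.12416533e-01,  9.49945214e-01,
        -1.42044355e-01],
       [ 0.00000000e+00,  0.00000000e+00,  0.00000000e+00,
         1.00000000e+00]])}
```

View pics/top0.png

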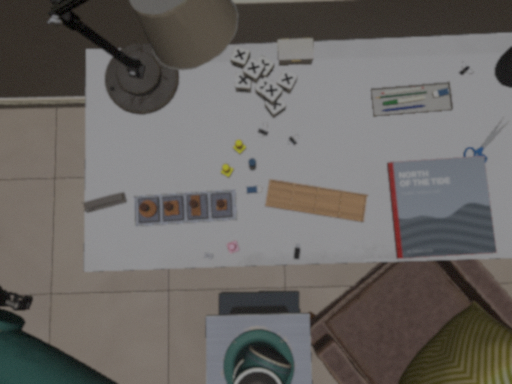

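View pics/scene0.png

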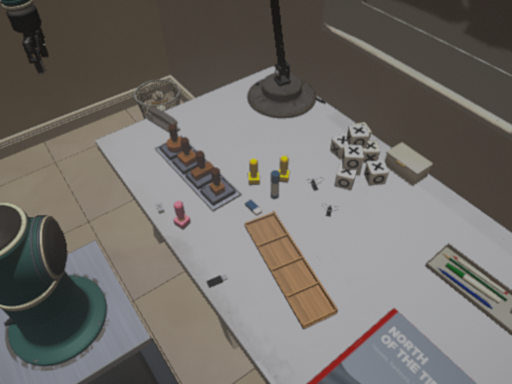

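The top view shows the tray at about (185,207) with four stamps on it, and the empty wooden rack at (316,200). The look-alikes are the pink stamp at (233,246) and the yellow stamps at (239,146) and (227,170). A grey bar lies at (105,202). Next I'll measure the tray and rack and crop the tray.

```bash
cat > h.py <<'E'
import numpy as np, cv2
from workcell import bot
from scipy.spatial.transform import Rotation as R
def K(c,h=384):
    f=h/2/np.tan(np.radians(c["vfov"]/2)); return np.array([[f,0,c["cx"]],[0,f,c["cy"]],[0,0,1]])
def pose(c,s=None):  # world_from_cam R,t
    if "rvec" in c:
        r=R.from_rotvec(c["rvec"]).as_matrix(); return r.T,-r.T@c["tvec"]
    T=c["tool_from_camera"]; r=R.from_rotvec(s["tcp_rot"]).as_matrix()
    return r@T[:3,:3], s["tool_pos"]+r@T[:3,3]
def toz(c,px,z,s=None):
    px=np.asarray(px,float).reshape(-1,1,2); u=cv2.undistortPoints(px,K(c),np.array(c["dist"])).reshape(-1,2)
    r,t=pose(c,s); d=np.c_[u,np.ones(len(u))]@r.T
    return t+d*((np.atleast_1d(z)-t[2])/d[:,2])[:,None]
def cloud(c,d,s=None):
    v,u=np.mgrid[:384,:512]; n=cv2.undistortPoints(np.c_[u.ravel(),v.ravel()].astype(float).reshape(-1,1,2),K(c),np.array(c["dist"])).reshape(-1,2)
    r,t=pose(c,s); return ((np.c_[n,np.ones(len(n))]*d.reshape(-1,1))@r.T+t).reshape(384,512,3)
E
cat > m.py <<'E'
from h import *
f=np.load("top0.npz");p,d=f["p"],f["d"];c=bot.get_calibration("top")
hsv=cv2.cvtColor(p,cv2.COLOR_RGB2HSV);W=cloud(c,d)
cv2.imwrite("pics/tray.png",cv2.resize(p[180:235,75:260,::-1],None,fx=4,fy=4,interpolation=cv2.INTER_CUBIC))
# rack: saturated wood
m=np.zeros((384,512),np.uint8);m[170:230,255:380]=(hsv[170:230,255:380,1]>70)*255
def big(m):
    cs,_=cv2.findContours(m,cv2.RETR_EXTERNAL,cv2.CHAIN_APPROX_NONE);return max(cs,key=cv2.contourArea)
def rect(k,z):
    w=toz(c,k[:,0],z)[:,:2];r=cv2.minAreaRect((w*1000).astype(np.float32));return r
print("rack",rect(big(m),0.018))
m2=np.zeros_like(m);m2[180:235,128:243]=((p[180:235,128:243].max(2)<150))*255
print("tray",rect(big(m2),0.010))
# high points in tray region
sub=W[180:235,125:245]
print("desk z",np.median(W[100:130,300:360,2]))
hi=(sub[...,2]>0.085).astype(np.uint8)
n,l,st,cen=cv2.connectedComponentsWithStats(hi)
for i in range(1,n): print(st[i,4],cen[i]+[125,180],np.median(sub[l==i],0),sub[l==i][:,2].max())
E
python3 m.py
```

```text
rack ((494.69293212890625, -190.48870849609375), (303.9981689453125, 81.54393005371094), 79.22207641601562)
tray ((485.5838623046875, 220.84286499023438), (361.93536376953125, 170.53250122070312), 88.4427719116211)
desk z 0.00014490032770642092
1 [185. 183.] [ 0.32971796 -0.01979677  1.54758981] 1.5475898061474747
1 [155. 191.] [ 0.32971796 -0.01979677  1.54758981] 1.5475898061474747
1 [164. 192.] [ 0.32971796 -0.01979677  1.54758981] 1.5475898061474747
1 [185. 193.] [ 0.32971796 -0.01979677  1.54758981] 1.5475898061474747
1 [222. 193.] [ 0.32971796 -0.01979677  1.54758981] 1.5475898061474747
1 [159. 194.] [ 0.32971796 -0.01979677  1.54758981] 1.5475898061474747
1 [175. 198.] [ 0.32971796 -0.01979677  1.54758981] 1.5475898061474747
52 [192.25       202.42307692] [0.48897534 0.18366117 0.09868547] 1.5475898061474747
51 [219.21568627 202.31372549] [0.48763241 0.10468278 0.09828275] 0.10509865968750676
1 [208. 200.] [ 0.32971796 -0.01979677  1.54758981] 1.5475898061474747
54 [142.90740741 206.01851852] [0.48221669 0.33086548 0.09749419] 0.10520362341840994
1 [151. 203.] [ 0.32971796 -0.
[... 774 characters left out ...]
24.] [ 0.32971796 -0.01979677  1.54758981] 1.5475898061474747
1 [243. 224.] [ 0.32971796 -0.01979677  1.54758981] 1.5475898061474747
1 [178. 227.] [ 0.32971796 -0.01979677  1.54758981] 1.5475898061474747
1 [242. 226.] [ 0.32971796 -0.01979677  1.54758981] 1.5475898061474747
1 [131. 228.] [ 0.32971796 -0.01979677  1.54758981] 1.5475898061474747
1 [193. 229.] [ 0.32971796 -0.01979677  1.54758981] 1.5475898061474747
1 [224. 231.] [ 0.32971796 -0.01979677  1.54758981] 1.5475898061474747
1 [127. 233.] [ 0.32971796 -0.01979677  1.54758981] 1.5475898061474747
1 [200. 233.] [ 0.32971796 -0.01979677  1.54758981] 1.5475898061474747
1 [230. 233.] [ 0.32971796 -0.01979677  1.54758981] 1.5475898061474747
```

View pics/tray.png

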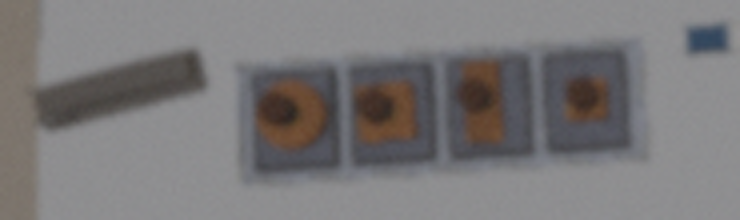

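From left to right in the crop, the stamps are round (handle at 143,206), square (167,205), long (192,202) and small with a natural wood base (219,202). The pink stamp at (233,246) and the yellow ones at (239,146) and (227,170) stand outside the tray, so I'll ignore them. Next I'll turn the tool and move over the tray for a close wrist look.

jog_arm --pt "1 0 0 0 7" --pt "1 0 0 0 7" --pt "1 0 0 0 7" --pt "1 0 0 0 7" --pt "1 0 0 0 7" --pt "1 0 0 0 7" --pt "1 0 0 0 7" --pt "1 0 0 0 7" --pt "1 0 0 0 7" --pt "1 0 0 0 3" --force 40

```text
time: 0.93
tool_pos: [0.2494, 0.6268, 0.2305]
tcp_rot: [2.182, 2.259, -0.002]
wrist_force: [0.1, 0.2, -0.2]
width: 0.996
grip_force: 0.0
```

jog_arm --pt "1 -32 20 -3 0" --pt "1 -32 20 -3 0" --pt "1 -32 20 -3 0" --pt "1 -32 20 -3 0" --pt "1 -32 20 -3 0" --pt "1 -32 20 -3 0" --pt "1 -32 20 -3 0" --pt "1 -32 20 -3 0" --pt "1 -32 20 -3 0" --pt "1 -32 20 -3 0"

```text
time: 1.77
tool_pos: [0.4627, 0.3136, 0.261]
tcp_rot: [-2.176, -2.266, 0.001]
wrist_force: [0.5, 0.2, -0.1]
width: 1.0
grip_force: 0.0
```

jog_arm --pt "1 -32 10 0 0" --pt "1 -30 8 0 0" --pt "1 -20 5 0 0" --pt "1 0 0 0 0" --pt "1 0 0 0 0"

```text
time: 2.18
tool_pos: [0.4885, 0.2334, 0.2608]
tcp_rot: [-2.179, -2.262, 0.001]
wrist_force: [-0.2, 0.1, -1.1]
width: 0.998
grip_force: 0.0
```

```bash
cat > w.py <<'E'
from h import *
import sys
n=sys.argv[1]
s=bot.read_state();p,d=bot.read_camera("wrist");np.savez(n+".npz",p=p,d=d,**{k:s[k] for k in("tool_pos","tcp_rot")})
cv2.imwrite(f"pics/{n}.png",p[:,:,::-1]);print(s["time"],s["tool_pos"],R.from_rotvec(s["tcp_rot"]).as_matrix().round(3).tolist())
E
python3 w.py w1
```

```text
2.1833 [0.48854762 0.23340039 0.26083519] [[-0.037, 0.999, -0.001], [0.999, 0.037, 0.0], [0.0, -0.001, -1.0]]
```

View pics/w1.png

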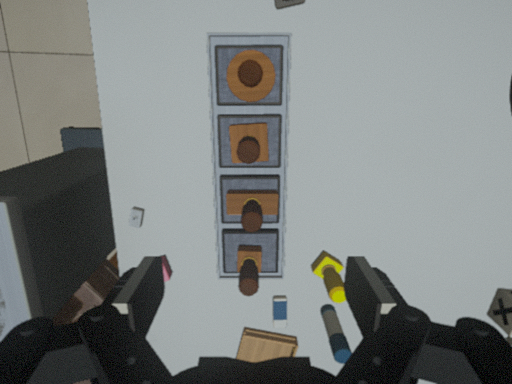

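The wrist view shows all four stamps in the tray column: round (249,75), square (248,145), long (252,207) and small (249,272). The yellow stamp at (333,278) and the pink one at (165,265) are outside the tray. I'll measure the handle tops and the tray rim.

```bash
cat > m2.py <<'E'
from h import *
f=np.load("w1.npz");p,d=f["p"],f["d"];c=bot.get_calibration("wrist")
W=cloud(c,d,f);W[d==0]=0
print("desk",np.median(W[60:200,330:460,2]))
g=p.astype(int).sum(2)
for n,(u0,u1,v0,v1) in dict(round=(225,277,48,104),square=(225,272,120,168),long=(222,282,186,232),small=(234,266,243,297)).items():
    w=W[v0:v1,u0:u1].reshape(-1,3); q=p[v0:v1,u0:u1].reshape(-1,3).astype(int)
    z=w[:,2]; zt=np.percentile(z[z<.15],97); t=w[(z>zt-.006)&(z<zt+.006)]
    a=(t.max(0)+t.min(0))/2
    bz=w[(z>.028)&(z<.046)&(q[:,0]-q[:,2]>40)]
    r=cv2.minAreaRect((bz[:,:2]*1000).astype(np.float32))
    print(n,"top",len(t),zt.round(4),np.median(t,0).round(4),a.round(4),"base z",np.median(bz[:,2]).round(4),np.round(r[0],1),np.round(r[1],1),round(r[2],1))
# tray outline
m=np.zeros((384,512),np.uint8);m[25:285,200:300]=(p[25:285,200:300].max(2)<128)*255
cs,_=cv2.findContours(m,cv2.RETR_EXTERNAL,cv2.CHAIN_APPROX_NONE);k=max(cs,key=cv2.contourArea)
r=cv2.minAreaRect((toz(c,k[:,0],.010,f)[:,:2]*1000).astype(np.float32));print("tray",r, p[150,300],p[150,212],p[110,250])
E
python3 m2.py
```

```text
desk -0.0010066630340102023
round top 537 0.0978 [0.4795 0.3301 0.0967] [0.4796 0.3301 0.0957] base z 0.0374 [479.6 330.1] [52.1 51.3] 45.9
square top 430 0.098 [0.4803 0.2578 0.0969] [0.4801 0.2571 0.096 ] base z 0.0373 [480.3 257.1] [42.9 43.4] 6.0
long top 353 0.0975 [0.4861 0.1841 0.0967] [0.4861 0.183  0.0951] base z 0.0374 [486.8 182.5] [62.2 26.8] 2.2
small top 290 0.0977 [0.4851 0.1045 0.0966] [0.4849 0.1021 0.0954] base z 0.0375 [485.8 102.7] [29.4 30.7] 1.0
tray ((486.0856018066406, 131.80892944335938), (87.52549743652344, 163.62767028808594), 2.13857364654541) [165 174 174] [148 155 161] [146 155 161]
```

jog_arm --pt "1 -38 0 0 0" --pt "1 -38 0 0 0" --pt "1 -38 0 0 0" --pt "1 -38 -1 0 0" --pt "1 -38 -1 0 0" --pt "1 -38 -1 0 0" --pt "1 -38 -1 0 0" --pt "1 -38 -1 0 0" --pt "1 -38 -1 0 0" --pt "1 -38 0 0 0"

```text
time: 3.07
tool_pos: [0.4979, -0.1458, 0.2613]
tcp_rot: [-2.174, -2.268, -0.001]
wrist_force: [0.4, -0.2, 0.1]
width: 0.996
grip_force: 0.0
```

jog_arm --pt "1 -28 0 0 0" --pt "1 0 0 0 7" --pt "1 0 0 0 6" --pt "1 0 0 0 0" --pt "1 0 0 0 0" --pt "1 0 0 0 0"

```text
time: 3.57
tool_pos: [0.4992, -0.1725, 0.2612]
tcp_rot: [-2.414, -2.01, -0.0]
wrist_force: [1.1, 0.2, -0.1]
width: 1.001
grip_force: 0.0
```

```bash
python3 w.py w2; cat > m3.py <<'E'
from h import *
f=np.load("w2.npz");p,d=f["p"],f["d"];c=bot.get_calibration("wrist")
hsv=cv2.cvtColor(p,cv2.COLOR_RGB2HSV);W=cloud(c,d,f)
m=((hsv[...,1]>90)&(hsv[...,0]<25)&(np.abs(W[...,2]-.012)<.02)&(W[...,0]>.4)).astype(np.uint8)
m=cv2.morphologyEx(m,cv2.MORPH_OPEN,np.ones((3,3)))
cs,_=cv2.findContours(m,cv2.RETR_EXTERNAL,cv2.CHAIN_APPROX_NONE);k=max(cs,key=cv2.contourArea)
print(cv2.boundingRect(k))
mm=np.zeros_like(m);cv2.drawContours(mm,[k],-1,1,-1)
for z in(.014,.018): print(cv2.minAreaRect((toz(c,k[:,0],z,f)[:,:2]*1000).astype(np.float32)))
w=W[mm>0];w=w[(w[:,2]>.0)&(w[:,2]<.03)];print(cv2.minAreaRect((w[:,:2]*1000).astype(np.float32)),np.percentile(w[:,2],[5,25,50,75,95]))
E
python3 m3.py
```

```text
3.5667 [ 0.49921164 -0.17245926  0.26115192] [[0.182, 0.983, -0.0], [0.983, -0.182, 0.0], [0.0, -0.0, -1.0]]
(218, 44, 74, 203)
((500.0335693359375, -167.02662658691406), (251.97988891601562, 83.5885009765625), 79.45307159423828)
((500.16424560546875, -166.28367614746094), (249.3903350830078, 82.72943878173828), 79.45305633544922)
((499.1018371582031, -168.88082885742188), (255.39402770996094, 82.95255279541016), 79.36665344238281) [0.00619006 0.00700057 0.00761413 0.00840945 0.01794443]
```

View pics/w2.png

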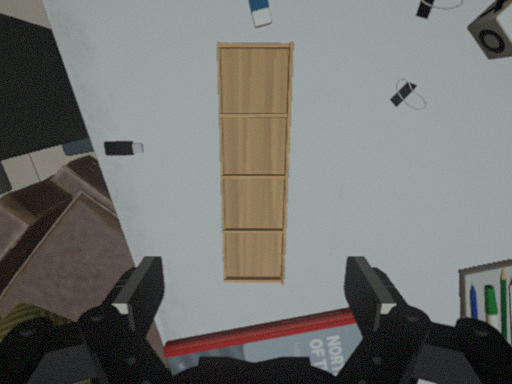

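The wrist view shows the empty rack with corners at about (218,43), (292,43), (283,282) and (225,281). My mask cut it off at the bottom, so I'll loosen it and locate the rack again.

```bash
cat > m3.py <<'E'
from h import *
f=np.load("w2.npz");p,d=f["p"],f["d"];c=bot.get_calibration("wrist")
hsv=cv2.cvtColor(p,cv2.COLOR_RGB2HSV)
m=((hsv[...,1]>60)&(hsv[...,0]<25)).astype(np.uint8);m[:,:205]=0;m[:,305:]=0;m[296:]=0
cs,_=cv2.findContours(m,cv2.RETR_EXTERNAL,cv2.CHAIN_APPROX_NONE);k=max(cs,key=cv2.contourArea)
print(cv2.boundingRect(k))
for z in(.010,.018): print(cv2.minAreaRect((toz(c,k[:,0],z,f)[:,:2]*1000).astype(np.float32)))
# bay inside corners cross-check: rib lines
for v in (115,176,231): print(toz(c,[[254,v]],.018,f)[0,:2].round(4))
E
python3 m3.py
```

```text
(217, 42, 76, 243)
((494.2099609375, -196.59523010253906), (317.6605529785156, 86.23674774169922), 79.31990051269531)
((494.5871276855469, -194.52296447753906), (311.19775390625, 84.48224639892578), 79.31990051269531)
[ 0.5083 -0.119 ]
[ 0.4947 -0.1924]
[ 0.481  -0.2669]
```

jog_arm --pt "1 0 0 0 -7" --pt "1 0 0 0 -6" --pt "1 38 0 0 0" --pt "1 38 0 0 0" --pt "1 38 0 0 0" --pt "1 38 0 0 0" --pt "1 38 0 0 0" --pt "1 38 0 0 0" --pt "1 38 0 0 0" --pt "1 38 0 0 0"

```text
time: 4.45
tool_pos: [0.4861, 0.1327, 0.2616]
tcp_rot: [2.173, 2.268, 0.001]
wrist_force: [0.6, -0.3, 0.1]
width: 1.0
grip_force: 0.0
```

jog_arm --pt "1 38 0 0 0" --pt "1 38 0 0 0" --pt "1 38 0 0 0" --pt "1 38 0 0 0" --pt "1 38 0 0 0" --pt "1 9 2 25 0" --pt "1 0 0 30 0" --pt "1 0 0 30 0" --pt "1 0 0 20 0" --pt "1 0 0 0 0"

```text
time: 5.28
tool_pos: [0.4766, 0.3279, 0.1505]
tcp_rot: [-2.171, -2.267, 0.015]
wrist_force: [-0.8, -0.2, -0.4]
width: 1.001
grip_force: 0.0
```

```bash
cat > g.py <<'E'
# usage: g.py x y z yaw : remaining shift in tool axes (mm, deg twist)
from h import *
import sys
t=np.array(sys.argv[1:5],float);s=bot.read_state();r=R.from_rotvec(s["tcp_rot"]).as_matrix()
print("t",s["time"],"pos",s["tool_pos"].round(4),"tool shift mm",(r.T@(t[:3]-s["tool_pos"])*1000).round(1),"twist",round(np.degrees(np.arctan2(r[1,1],r[0,1]))-t[3],1),"F",s["wrist_force"].round(1),"w",round(s["width"],3),"grip",s["grip_force"])
E
python3 g.py .4796 .3301 .0565 2.5
```

```text
t 5.2833 pos [0.4766 0.3279 0.1505] tool shift mm [ 2.6  3.9 94. ] twist -0.0 F [-0.8 -0.2 -0.4] w 1.001 grip 0.0
```

jog_arm --pt "1 1 1 25 0" --pt "1 0 1 25 0" --pt "1 0 0 20 0" --pt "1 0 0 10 0" --pt "1 0 0 0 0" --pt "1 0 0 0 0" --pt "1 0 0 0 0"

```text
time: 5.87
tool_pos: [0.484, 0.3312, 0.0784]
tcp_rot: [2.176, 2.265, 0.005]
wrist_force: [-0.9, 0.3, -0.2]
width: 0.998
grip_force: 0.0
```

```bash
python3 g.py .4796 .3301 .0565 2.5
```

```text
t 5.8667 pos [0.484  0.3312 0.0784] tool shift mm [-1.  -4.5 21.8] twist -0.2 F [-0.9  0.3 -0.2] w 0.998 grip 0.0
```

jog_arm --pt "1 -1 -4 11 0" --pt "1 0 0 11 0" --pt "1 0 0 0 0" --pt "0.2 0 0 0 0" --pt "-0.5 0 0 0 0" --pt "-1 0 0 0 0" --pt "-1 0 0 0 0" --pt "-1 0 0 0 0" --pt "-1 0 0 0 0" --pt "-1 0 0 0 0" --force 40

```text
time: 6.7
tool_pos: [0.4791, 0.3292, 0.0546]
tcp_rot: [2.176, 2.265, 0.001]
wrist_force: [0.1, 0.6, 1.4]
width: 0.272
grip_force: 39.1
```

```bash
python3 g.py .4796 .3301 .0565 2.5
```

```text
t 6.7 pos [0.4791 0.3292 0.0546] tool shift mm [ 0.8  0.6 -1.9] twist -0.2 F [0.1 0.6 1.4] w 0.272 grip 39.108867715112865
```

jog_arm --pt "-1 0 0 -8 0" --pt "-1 0 0 -16 0" --pt "-1 0 0 -25 0" --pt "-1 0 0 -30 0" --pt "-1 0 0 -30 0" --pt "-1 0 0 -22 0" --pt "-1 -8 0 -14 0" --pt "-1 -18 -1 0 0" --pt "-1 -28 -2 0 0" --pt "-1 -36 -2 0 0"

```text
time: 7.53
tool_pos: [0.477, 0.2388, 0.1996]
tcp_rot: [-2.174, -2.268, -0.001]
wrist_force: [-0.1, -0.9, -1.0]
width: 0.269
grip_force: 39.2
```

jog_arm --pt "-1 -38 -2 0 0" --pt "-1 -38 -2 0 0" --pt "-1 -38 -2 0 0" --pt "-1 -38 -2 0 0" --pt "-1 -38 -3 0 0" --pt "-1 -38 -2 0 0" --pt "-1 -38 -3 0 0" --pt "-1 -38 -2 0 0" --pt "-1 -38 -3 0 0" --pt "-1 -38 -2 0 0"

```text
time: 8.37
tool_pos: [0.4681, -0.1436, 0.199]
tcp_rot: [-2.176, -2.265, 0.001]
wrist_force: [0.6, -0.1, -0.8]
width: 0.27
grip_force: 39.2
```

jog_arm --pt "-1 -38 -2 0 0" --pt "-1 -38 -2 0 0" --pt "-1 -34 -2 0 0" --pt "-1 -25 -1 0 0" --pt "-1 -15 -1 0 0" --pt "-1 -8 0 0 0" --pt "-1 0 0 0 7" --pt "-1 0 0 0 6" --pt "-1 0 0 0 0" --pt "-1 0 0 0 0"

```text
time: 9.2
tool_pos: [0.4678, -0.2988, 0.199]
tcp_rot: [-2.414, -2.009, -0.0]
wrist_force: [0.2, 1.0, -0.3]
width: 0.268
grip_force: 39.2
```

```bash
python3 g.py .4733 -.3055 .0475 -10.7
```

```text
t 9.2 pos [ 0.4678 -0.2988  0.199 ] tool shift mm [ -5.7   6.8 151.5] twist 0.2 F [ 0.2  1.  -0.3] w 0.268 grip 39.160774738993496
```

jog_arm --pt "-1 -3 3 12 0" --pt "-1 -3 4 25 0" --pt "-1 0 0 30 0" --pt "-1 0 0 30 0" --pt "-1 0 0 25 0" --pt "-1 0 0 14 0" --pt "-1 0 0 7 0" --pt "-1 0 0 0 0" --pt "-1 0 0 0 0"

```text
time: 9.95
tool_pos: [0.4739, -0.3069, 0.0562]
tcp_rot: [-2.418, -2.006, 0.0]
wrist_force: [0.0, 0.4, -0.3]
width: 0.266
grip_force: 39.2
```

```bash
python3 g.py .4733 -.3055 .0475 -10.7; python3 w.py w3
```

```text
t 9.95 pos [ 0.4739 -0.3069  0.0562] tool shift mm [ 1.3 -0.9  8.7] twist 0.1 F [ 0.   0.4 -0.3] w 0.266 grip 39.18465725379065
9.95 [ 0.47390924 -0.30690974  0.05619635] [[0.185, 0.983, -0.0], [0.983, -0.185, 0.0], [0.0, -0.0, -1.0]]
```

View pics/w3.png

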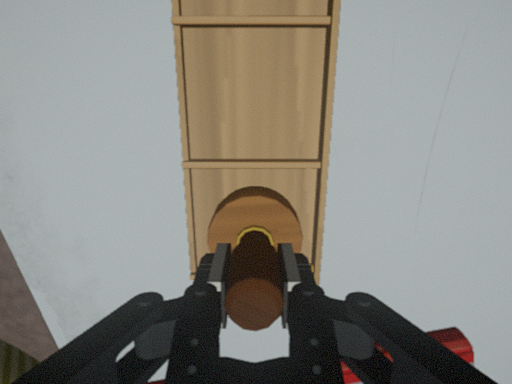

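The round stamp hangs over the end bay. Its base spans columns 208–302 between the rack walls at about 193–318, so it is centred. I'll lower it slowly.

jog_arm --pt "-1 1 -1 4 0" --pt "-1 0 0 3 0" --pt "-1 0 0 1 0" --pt "-1 0 0 0 0" --pt "-1 0 0 0 0"

```text
time: 10.42
tool_pos: [0.473, -0.3059, 0.0485]
tcp_rot: [2.419, 2.004, 0.0]
wrist_force: [0.6, 0.4, -0.7]
width: 0.266
grip_force: 39.2
```

jog_arm --pt "-1 0 0 1 0" --pt "-1 0 0 0.5 0" --pt "-1 0 0 0 0" --pt "-1 0 0 0 0"

```text
time: 10.75
tool_pos: [0.4729, -0.3059, 0.0467]
tcp_rot: [-2.419, -2.004, 0.0]
wrist_force: [-0.2, -0.3, -0.7]
width: 0.269
grip_force: 39.2
```

jog_arm --pt "-1 0 0 1 0" --pt "-1 0 0 0 0" --pt "-1 0 0 0 0"

```text
time: 11.0
tool_pos: [0.4731, -0.3061, 0.0465]
tcp_rot: [2.419, 2.004, 0.0]
wrist_force: [-0.4, 1.6, 5.6]
width: 0.266
grip_force: 39.4
```

jog_arm --pt "0 0 0 0 0" --pt "0.5 0 0 0 0" --pt "1 0 0 0 0" --pt "1 0 0 0 0" --pt "1 0 0 0 0" --pt "1 0 0 -10 0" --pt "1 0 0 -30 0" --pt "1 0 0 -38 0" --pt "1 0 0 -38 0" --pt "1 0 0 -39 0"

```text
time: 11.83
tool_pos: [0.4724, -0.3055, 0.2027]
tcp_rot: [-2.418, -2.004, 0.0]
wrist_force: [0.7, -0.8, -0.5]
width: 1.0
grip_force: 0.0
```

jog_arm --pt "1 0 0 0 -7" --pt "1 0 0 0 -6" --pt "1 38 2 0 0" --pt "1 38 2 0 0" --pt "1 38 2 0 0" --pt "1 38 2 0 0" --pt "1 38 2 0 0" --pt "1 38 2 0 0" --pt "1 38 2 0 0" --pt "1 38 2 0 0"

```text
time: 12.67
tool_pos: [0.4765, 0.0003, 0.2018]
tcp_rot: [2.176, 2.264, 0.002]
wrist_force: [0.8, -1.3, -0.6]
width: 0.998
grip_force: 0.0
```

jog_arm --pt "1 38 2 0 0" --pt "1 38 2 0 0" --pt "1 38 2 0 0" --pt "1 38 2 0 0" --pt "1 38 2 0 0" --pt "1 38 2 0 0" --pt "1 20 1 20 0" --pt "1 10 1 25 0" --pt "1 0 0 0 0" --pt "1 0 0 0 0"

```text
time: 13.5
tool_pos: [0.4788, 0.2566, 0.1547]
tcp_rot: [-2.174, -2.266, 0.006]
wrist_force: [-0.2, 0.1, 0.3]
width: 0.999
grip_force: 0.0
```

```bash
python3 g.py .4802 .2572 .055 2.5
```

```text
t 13.5 pos [0.4788 0.2566 0.1547] tool shift mm [ 0.7  1.7 99.7] twist -0.1 F [-0.2  0.1  0.3] w 0.999 grip 0.0
```

jog_arm --pt "1 1 0 25 0" --pt "1 0 0 25 0" --pt "1 0 0 25 0" --pt "1 0 0 16 0" --pt "1 0 0 6 0" --pt "1 0 0 0 0" --pt "1 0 0 0 0"

```text
time: 14.08
tool_pos: [0.4815, 0.2576, 0.0604]
tcp_rot: [2.177, 2.264, 0.003]
wrist_force: [0.2, -1.3, 1.2]
width: 1.001
grip_force: 0.0
```

```bash
python3 g.py .4802 .2572 .055 2.5
```

```text
t 14.0833 pos [0.4815 0.2576 0.0604] tool shift mm [-0.4 -1.4  5.4] twist -0.3 F [ 0.2 -1.3  1.2] w 1.001 grip 0.0
```

jog_arm --pt "1 0 -1 3 0" --pt "1 0 0 2 0" --pt "0.2 0 0 0 0" --pt "-0.5 0 0 0 0" --pt "-1 0 0 0 0" --pt "-1 0 0 0 0" --pt "-1 0 0 0 0" --pt "-1 0 0 0 0" --pt "-1 0 0 0 0" --pt "-1 0 0 0 0" --force 40

```text
time: 14.92
tool_pos: [0.4791, 0.2578, 0.0535]
tcp_rot: [-2.176, -2.265, 0.001]
wrist_force: [-0.6, -0.4, -0.0]
width: 0.272
grip_force: 39.1
```

jog_arm --pt "-1 0 0 -8 0" --pt "-1 0 0 -16 0" --pt "-1 0 0 -25 0" --pt "-1 0 0 -30 0" --pt "-1 0 0 -30 0" --pt "-1 0 0 -22 0" --pt "-1 -8 0 -14 0" --pt "-1 -18 0 0 0" --pt "-1 -28 -1 0 0" --pt "-1 -36 -1 0 0"

```text
time: 15.75
tool_pos: [0.4813, 0.1684, 0.2002]
tcp_rot: [2.173, 2.268, 0.004]
wrist_force: [0.7, -0.1, -0.2]
width: 0.27
grip_force: 39.2
```

jog_arm --pt "-1 -38 -1 0 0" --pt "-1 -38 -1 0 0" --pt "-1 -38 -1 0 0" --pt "-1 -38 -1 0 0" --pt "-1 -38 -1 0 0" --pt "-1 -38 -1 0 0" --pt "-1 -38 -1 0 0" --pt "-1 -38 -1 0 0" --pt "-1 -38 -1 0 0" --pt "-1 -30 0 0 0"

```text
time: 16.58
tool_pos: [0.4864, -0.207, 0.1995]
tcp_rot: [2.177, 2.263, -0.0]
wrist_force: [0.8, -0.5, -1.3]
width: 0.272
grip_force: 39.2
```

jog_arm --pt "-1 -18 0 0 0" --pt "-1 -8 0 0 0" --pt "-1 0 0 0 7" --pt "-1 0 0 0 6" --pt "-1 0 0 10 0" --pt "-1 0 0 20 0" --pt "-1 0 0 20 0" --pt "-1 0 0 10 0" --pt "-1 0 0 0 0" --pt "-1 0 0 0 0"

```text
time: 17.42
tool_pos: [0.4874, -0.2294, 0.1381]
tcp_rot: [-2.416, -2.006, 0.001]
wrist_force: [0.4, -0.8, -0.4]
width: 0.268
grip_force: 39.2
```

```bash
python3 g.py .4874 -.2308 .0454 -10.7
```

```text
t 17.4167 pos [ 0.4874 -0.2294  0.1381] tool shift mm [-1.5  0.5 92.7] twist 0.1 F [ 0.4 -0.8 -0.4] w 0.268 grip 39.18174024671316
```

jog_arm --pt "-1 -1 0 15 0" --pt "-1 0 0 25 0" --pt "-1 0 0 22 0" --pt "-1 0 0 14 0" --pt "-1 0 0 7 0" --pt "-1 0 0 3 0" --pt "-1 0 0 0 0" --pt "-1 0 0 0 0"

```text
time: 18.08
tool_pos: [0.4889, -0.2317, 0.0542]
tcp_rot: [2.417, 2.004, 0.001]
wrist_force: [1.4, 0.2, -0.7]
width: 0.271
grip_force: 39.2
```

```bash
python3 g.py .4874 -.2308 .0454 -10.7
```

```text
t 18.0833 pos [ 0.4889 -0.2317  0.0542] tool shift mm [ 0.7 -1.6  8.8] twist 0.0 F [ 1.4  0.2 -0.7] w 0.271 grip 39.19110061135143
```

jog_arm --pt "-1 0 -1 4 0" --pt "-1 0 0 3 0" --pt "-1 0 0 1 0" --pt "-1 0 0 1 0" --pt "-1 0 0 0 0" --pt "-1 0 0 0 0" --pt "-1 0 0 0 0"

```text
time: 18.67
tool_pos: [0.4874, -0.2313, 0.0455]
tcp_rot: [2.418, 2.004, 0.001]
wrist_force: [-1.5, 0.9, 8.1]
width: 0.269
grip_force: 39.4
```

jog_arm --pt "0 0 0 0 0" --pt "0.5 0 0 0 0" --pt "1 0 0 0 0" --pt "1 0 0 0 0" --pt "1 0 0 0 0" --pt "1 0 0 -10 0" --pt "1 0 0 -30 0" --pt "1 0 0 -38 0" --pt "1 0 0 -38 0" --pt "1 0 0 -39 0"

```text
time: 19.5
tool_pos: [0.4861, -0.2307, 0.2006]
tcp_rot: [-2.418, -2.004, 0.001]
wrist_force: [0.3, -0.6, 0.7]
width: 1.0
grip_force: 0.0
```

jog_arm --pt "1 0 0 0 -7" --pt "1 0 0 0 -6" --pt "1 38 1 0 0" --pt "1 38 1 0 0" --pt "1 38 2 0 0" --pt "1 38 1 0 0" --pt "1 38 2 0 0" --pt "1 38 1 0 0" --pt "1 38 2 0 0" --pt "1 38 1 0 0"

```text
time: 20.33
tool_pos: [0.4853, 0.075, 0.1998]
tcp_rot: [2.176, 2.265, 0.002]
wrist_force: [0.7, -0.2, 0.2]
width: 0.998
grip_force: 0.0
```

jog_arm --pt "1 38 2 0 0" --pt "1 38 1 0 0" --pt "1 24 1 0 0" --pt "1 10 0 10 0" --pt "1 0 0 25 0" --pt "1 0 0 25 0" --pt "1 0 0 10 0" --pt "1 0 0 0 0" --pt "1 0 0 0 0" --pt "1 0 0 0 0"

```text
time: 21.17
tool_pos: [0.4862, 0.183, 0.1301]
tcp_rot: [2.177, 2.264, 0.003]
wrist_force: [0.2, 0.2, 0.5]
width: 0.999
grip_force: 0.0
```

```bash
python3 g.py .4864 .1828 .0545 2.2
```

```text
t 21.1667 pos [0.4862 0.183  0.1301] tool shift mm [-0.3  0.1 75.6] twist 0.0 F [0.2 0.2 0.5] w 0.999 grip 0.0
```

jog_arm --pt "1 0 0 20 0" --pt "1 0 0 25 0" --pt "1 0 0 18 0" --pt "1 0 0 9 0" --pt "1 0 0 3 0" --pt "1 0 0 0 0" --pt "1 0 0 0 0" --pt "1 0 0 0 0"

```text
time: 21.83
tool_pos: [0.4866, 0.1837, 0.0555]
tcp_rot: [2.176, 2.264, 0.004]
wrist_force: [0.4, 0.0, 0.4]
width: 1.003
grip_force: 0.0
```

```bash
python3 g.py .4864 .1828 .0545 2.2
```

```text
t 21.8333 pos [0.4866 0.1837 0.0555] tool shift mm [-0.9 -0.2  1. ] twist 0.1 F [0.4 0.  0.4] w 1.003 grip 0.0
```

jog_arm --pt "1 -1 0 1 0" --pt "0.2 0 0 0 0" --pt "-0.5 0 0 0 0" --pt "-1 0 0 0 0" --pt "-1 0 0 0 0" --pt "-1 0 0 0 0" --pt "-1 0 0 0 0" --pt "-1 0 0 0 0" --pt "-1 0 0 0 0" --force 40

```text
time: 22.58
tool_pos: [0.4853, 0.1823, 0.053]
tcp_rot: [2.176, 2.265, 0.0]
wrist_force: [-1.2, -0.1, 2.9]
width: 0.269
grip_force: 39.2
```

jog_arm --pt "-1 0 0 -8 0" --pt "-1 0 0 -16 0" --pt "-1 0 0 -25 0" --pt "-1 0 0 -30 0" --pt "-1 0 0 -30 0" --pt "-1 0 0 -22 0" --pt "-1 -8 0 -14 0" --pt "-1 -18 1 0 0" --pt "-1 -28 1 0 0" --pt "-1 -36 1 0 0"

```text
time: 23.42
tool_pos: [0.4919, 0.0929, 0.1988]
tcp_rot: [2.173, 2.268, 0.002]
wrist_force: [0.1, -1.0, -0.7]
width: 0.269
grip_force: 39.3
```

jog_arm --pt "-1 -38 0 0 0" --pt "-1 -38 0 0 0" --pt "-1 -38 0 0 0" --pt "-1 -38 0 0 0" --pt "-1 -38 0 0 0" --pt "-1 -34 0 0 0" --pt "-1 -18 0 0 0" --pt "-1 -7 0 0 0" --pt "-1 0 0 0 7" --pt "-1 0 0 0 6"

```text
time: 24.25
tool_pos: [0.5014, -0.1565, 0.1977]
tcp_rot: [-2.425, -1.996, -0.0]
wrist_force: [-0.2, -0.1, -0.7]
width: 0.272
grip_force: 39.3
```

jog_arm --pt "-1 0 0 10 0" --pt "-1 0 0 20 0" --pt "-1 0 0 20 0" --pt "-1 0 0 10 0" --pt "-1 0 0 0 0" --pt "-1 0 0 0 0" --pt "-1 0 0 0 0"

```text
time: 24.83
tool_pos: [0.5024, -0.1562, 0.1386]
tcp_rot: [2.417, 2.006, 0.001]
wrist_force: [-1.1, -0.8, -1.2]
width: 0.271
grip_force: 39.3
```

```bash
python3 g.py .5016 -.1562 .0449 -10.7
```

```text
t 24.8333 pos [ 0.5024 -0.1562  0.1386] tool shift mm [-0.1 -0.9 93.7] twist 0.1 F [-1.1 -0.8 -1.2] w 0.271 grip 39.28804065333679
```

jog_arm --pt "-1 0 -1 15 0" --pt "-1 0 0 25 0" --pt "-1 0 0 22 0" --pt "-1 0 0 12 0" --pt "-1 0 0 6 0" --pt "-1 0 0 0 0" --pt "-1 0 0 0 0" --pt "-1 0 0 0 0"

```text
time: 25.5
tool_pos: [0.5022, -0.1567, 0.0593]
tcp_rot: [2.417, 2.003, 0.002]
wrist_force: [-0.5, 0.1, -0.4]
width: 0.272
grip_force: 39.3
```

```bash
python3 g.py .5016 -.1562 .0449 -10.7; python3 w.py w4
```

```text
t 25.5 pos [ 0.5022 -0.1567  0.0593] tool shift mm [ 0.4 -0.7 14.4] twist 0.0 F [-0.5  0.1 -0.4] w 0.272 grip 39.30938164237887
25.5 [ 0.50216298 -0.15667242  0.0593394 ] [[0.186, 0.983, 0.003], [0.983, -0.186, -0.001], [-0.0, 0.003, -1.0]]
```

View pics/w4.png

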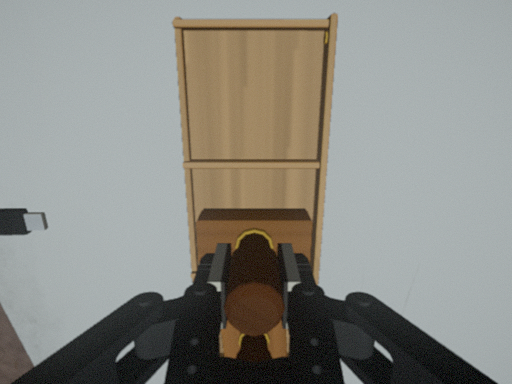

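The long base spans columns 196–313 between walls at about 194–318, so it is centred and aligned. I'll lower it.

jog_arm --pt "-1 0 0 6 0" --pt "-1 0 0 5 0" --pt "-1 0 0 2 0" --pt "-1 0 0 1 0" --pt "-1 0 0 1 0" --pt "-1 0 0 0 0" --pt "-1 0 0 0 0" --pt "-1 0 0 0 0"

```text
time: 26.22
tool_pos: [0.5008, -0.1562, 0.0449]
tcp_rot: [-2.419, -2.004, 0.001]
wrist_force: [-6.9, 2.6, 16.4]
width: 0.267
grip_force: 40.8
```

jog_arm --pt "-1 0 0 -0.5 0" --pt "0 0 0 0 0" --pt "0.5 0 0 0 0" --pt "1 0 0 0 0" --pt "1 0 0 0 0" --pt "1 0 0 -8 0" --pt "1 0 0 -30 0" --pt "1 0 0 -38 0" --pt "1 0 0 -38 0" --pt "1 0 0 -40 0"

```text
time: 27.05
tool_pos: [0.4999, -0.1559, 0.1985]
tcp_rot: [-2.418, -2.004, 0.001]
wrist_force: [0.8, 0.5, -0.9]
width: 0.997
grip_force: 0.0
```

jog_arm --pt "1 0 0 0 -7" --pt "1 0 0 0 -6" --pt "1 38 -1 0 0" --pt "1 38 -1 0 0" --pt "1 38 -1 0 0" --pt "1 38 -1 0 0" --pt "1 38 -1 0 0" --pt "1 38 0 0 0" --pt "1 22 0 0 0" --pt "1 10 0 0 0"

```text
time: 27.88
tool_pos: [0.4849, 0.1063, 0.1978]
tcp_rot: [-2.173, -2.269, -0.001]
wrist_force: [0.4, -0.2, -0.5]
width: 1.002
grip_force: 0.0
```

jog_arm --pt "1 0 0 10 0" --pt "1 0 0 25 0" --pt "1 0 0 25 0" --pt "1 0 0 10 0" --pt "1 0 0 0 0" --pt "1 0 0 0 0" --pt "1 0 0 0 0"

```text
time: 28.47
tool_pos: [0.4864, 0.1028, 0.1283]
tcp_rot: [2.177, 2.264, 0.002]
wrist_force: [-0.2, 0.2, 0.5]
width: 0.999
grip_force: 0.0
```

```bash
python3 g.py .4853 .1025 .0545 2.2
```

```text
t 28.4667 pos [0.4864 0.1028 0.1283] tool shift mm [-0.3 -1.2 73.8] twist 0.0 F [-0.2  0.2  0.5] w 0.999 grip 0.0
```

jog_arm --pt "1 0 -1 20 0" --pt "1 0 0 25 0" --pt "1 0 0 17 0" --pt "1 0 0 8 0" --pt "1 0 0 3 0" --pt "1 0 0 0 0" --pt "1 0 0 0 0" --pt "1 0 0 0 0"

```text
time: 29.13
tool_pos: [0.4858, 0.1036, 0.0559]
tcp_rot: [2.175, 2.264, 0.004]
wrist_force: [0.2, 0.6, -0.4]
width: 1.001
grip_force: 0.0
```

```bash
python3 g.py .4853 .1025 .0545 2.2
```

```text
t 29.1333 pos [0.4858 0.1036 0.0559] tool shift mm [-1.1 -0.6  1.4] twist 0.1 F [ 0.2  0.6 -0.4] w 1.001 grip 0.0
```

jog_arm --pt "1 -1 0 1 0" --pt "0.2 0 0 0 0" --pt "-0.5 0 0 0 0" --pt "-1 0 0 0 0" --pt "-1 0 0 0 0" --pt "-1 0 0 0 0" --pt "-1 0 0 0 0" --pt "-1 0 0 0 0" --pt "-1 0 0 0 0" --force 40

```text
time: 29.88
tool_pos: [0.4842, 0.1024, 0.0531]
tcp_rot: [-2.176, -2.265, 0.0]
wrist_force: [0.3, -0.8, -1.2]
width: 0.268
grip_force: 39.1
```

jog_arm --pt "-1 0 0 -8 0" --pt "-1 0 0 -16 0" --pt "-1 0 0 -25 0" --pt "-1 0 0 -30 0" --pt "-1 0 0 -30 0" --pt "-1 0 0 -22 0" --pt "-1 -8 1 -14 0" --pt "-1 -18 2 0 0" --pt "-1 -28 4 0 0" --pt "-1 -36 5 0 0"

```text
time: 30.72
tool_pos: [0.5002, 0.0134, 0.1997]
tcp_rot: [2.173, 2.268, 0.003]
wrist_force: [0.7, 0.2, -1.9]
width: 0.272
grip_force: 39.2
```

jog_arm --pt "-1 -38 5 0 0" --pt "-1 -30 4 0 0" --pt "-1 -18 2 0 0" --pt "-1 -9 1 0 0" --pt "-1 0 0 0 7" --pt "-1 0 0 10 6" --pt "-1 0 0 20 0" --pt "-1 0 0 20 0" --pt "-1 0 0 10 0" --pt "-1 0 0 0 0"

```text
time: 31.55
tool_pos: [0.5133, -0.0804, 0.1355]
tcp_rot: [-2.415, -2.002, 0.005]
wrist_force: [-0.7, -0.3, -0.3]
width: 0.268
grip_force: 39.2
```

jog_arm --pt "-1 0 0 0 0" --pt "-1 0 0 0 0"

```text
time: 31.72
tool_pos: [0.5166, -0.0814, 0.1394]
tcp_rot: [2.418, 2.004, 0.002]
wrist_force: [0.4, 0.5, -1.7]
width: 0.273
grip_force: 39.2
```

```bash
python3 g.py .5157 -.0815 .0450 -10.7
```

```text
t 31.7167 pos [ 0.5166 -0.0814  0.1394] tool shift mm [-0.3 -1.  94.4] twist 0.0 F [ 0.4  0.5 -1.7] w 0.273 grip 39.24596691504121
```

jog_arm --pt "-1 0 -1 15 0" --pt "-1 0 0 25 0" --pt "-1 0 0 22 0" --pt "-1 0 0 14 0" --pt "-1 0 0 7 0" --pt "-1 0 0 3 0" --pt "-1 0 0 0 0" --pt "-1 0 0 0 0" --pt "-1 0 0 0 0"

```text
time: 32.47
tool_pos: [0.5162, -0.0816, 0.0538]
tcp_rot: [2.417, 2.003, 0.003]
wrist_force: [-0.5, 0.6, -0.9]
width: 0.27
grip_force: 39.2
```

```bash
python3 g.py .5157 -.0815 .0450 -10.7
```

```text
t 32.4667 pos [ 0.5162 -0.0816  0.0538] tool shift mm [ 0.  -0.5  8.8] twist -0.0 F [-0.5  0.6 -0.9] w 0.27 grip 39.24863060005009
```

jog_arm --pt "-1 0 0 4 0" --pt "-1 0 0 3 0" --pt "-1 0 0 1 0" --pt "-1 0 0 0.5 0" --pt "-1 0 0 0 0" --pt "-1 0 0 0 0" --pt "-1 0 0 0 0"

```text
time: 33.05
tool_pos: [0.5154, -0.0815, 0.045]
tcp_rot: [2.418, 2.004, 0.001]
wrist_force: [-2.1, -0.2, 7.5]
width: 0.269
grip_force: 39.6
```

Contact. I'll release it, rise, and move to the same vantage point over the rack (TCP near .499, -.172, .261) to check.

jog_arm --pt "0 0 0 0 0" --pt "0.5 0 0 0 0" --pt "1 0 0 0 0" --pt "1 0 0 0 0" --pt "1 0 0 0 0" --pt "1 0 0 -10 0" --pt "1 0 0 -30 0" --pt "1 0 0 -38 0" --pt "1 0 0 -38 0" --pt "1 0 0 -38 0"

```text
time: 33.88
tool_pos: [0.5143, -0.0812, 0.1998]
tcp_rot: [-2.419, -2.004, 0.0]
wrist_force: [1.4, -0.1, 0.3]
width: 0.998
grip_force: 0.0
```

jog_arm --pt "1 0 0 -38 0" --pt "1 0 0 -24 0" --pt "1 -30 0 0 0" --pt "1 -35 0 0 0" --pt "1 -20 0 0 0" --pt "1 -7 0 0 0" --pt "1 0 0 0 0" --pt "1 0 0 0 0" --pt "1 0 0 0 0"

```text
time: 34.63
tool_pos: [0.4978, -0.1708, 0.2597]
tcp_rot: [-2.418, -2.005, -0.001]
wrist_force: [-0.3, 0.5, -0.7]
width: 1.002
grip_force: 0.0
```

```bash
python3 w.py w5; python3 - <<'E'
from h import *
f=np.load("w5.npz");p,d=f["p"],f["d"];c=bot.get_calibration("wrist");W=cloud(c,d,f);W[d==0]=0
q=p.astype(int);yaw=np.radians(-10.7);A=np.array([[np.cos(yaw),np.sin(yaw)],[-np.sin(yaw),np.cos(yaw)]])
L=(W[...,:2]-[.4945,-.1935])@A.T
for n,y in dict(small=.114,long=.038,square=-.038,round=-.114).items():
    m=(abs(L[...,1]-y)<.036)&(abs(L[...,0])<.043); z=W[...,2]
    t=m&(z>.084)&(z<.1); b=m&(z>.024)&(z<.036)
    r=cv2.minAreaRect((L[b]*1000).astype(np.float32))
    print(n,"top",t.sum(),(L[t].mean(0)*1000).round(1),np.percentile(z[m&(z>.06)&(z<.1)],97).round(4),"base",np.median(z[b]).round(4),np.round(r[0],1),np.round(r[1],1),round(r[2],1))
E
```

```text
34.6333 [ 0.49775287 -0.17081365  0.25972753] [[0.185, 0.983, -0.0], [0.983, -0.185, 0.001], [0.001, -0.0, -1.0]]
small top 496 [ -1.  112.7] 0.0906 base 0.0292 [ -0.9 112.8] [32.1 31.7] 87.5
long top 399 [-1.9 38.2] 0.0905 base 0.0293 [-2.3 37.8] [63.5 27.5] 0.1
square top 316 [ -0.7 -38.1] 0.0904 base 0.0293 [ -0.8 -39.4] [44.  43.9] 3.9
round top 270 [  -1.3 -111.4] 0.0903 base 0.0293 [  -1.1 -111.5] [49.3 52.5] 89.3
```

View pics/w5.png

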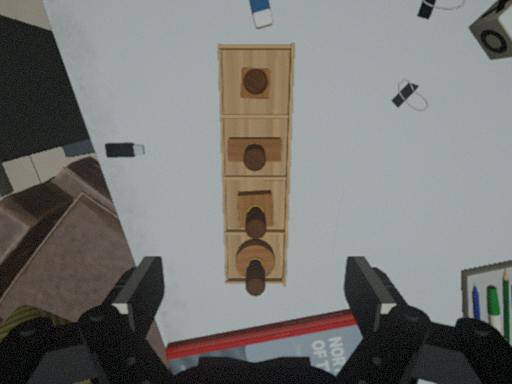

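The picture shows all four stamps upright in their bays: small (256,82), long (255,152), square (255,210) and round (256,260). Each is within about 3 mm of its bay centre, and the gripper is clear of them. I'll hand the job in.

```bash
python3 -c "
from workcell import bot
print(bot.finish_job())"
```

```text
the job is handed in; nothing more can be done
None
```

All four stamps stand upright and free in the rack in reversed order (small, long, square, round from left to right), each measured within about 3 mm of its bay's middle, and the job was handed in at about 35 s; the hand-in gave no verdict.

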